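# Start the bench centrifuge

## Robot

A 7-joint arm with a two-finger parallel gripper is mounted at the origin on the work surface. World frame = base frame: x ahead of the robot, y to its left, z up, the work surface at z = 0. Lengths are in m, angles in rad, forces in N, time in s.
With the tool pointing down it reaches from about 0.425 to 0.975 m from the base axis. Payload 16.7 kg.
Tool frame: the origin (TCP) lies at the centre of the arm's flange, where the gripper is bolted on; the fingertips stand 173 mm ahead of it and the grasp point (between the pads) lies 155 mm ahead of it (ctrl.tips_ahead is the z of the fingertips in the tool frame, in m); z points along the fingers, y is the line along which they close (so a half turn about z gives the same grasp; the last joint's range is limited). The gripper opens to 85 mm and grips with 20 to 120 N. Pads are 22 mm wide; open, the fingers measure 114 mm over their backs; the gripper's body (76 mm by 85 mm) begins 54 mm behind the grasp point. The pads swing forward as they close: fully open they stand 13 mm farther back than shut.
Start: joints at [-1.442, 0.426, 0.074, 1.606, -0.034, 1.111, -0.067], TCP at [0.185, 0.649, 0.405] pointing down, gripper open.
Joint ranges: [-2.85, 2.85], [-0.5, 2.14], [-1.23, 1.37], [0.21, 2.46], [-1.02, 4.16], [0.16, 2.05], [-2.73, 2.73]. Speed limits (rad/s): [1.89, 1.89, 2.39, 2.39, 3.01, 3.01, 3.01].

## Interface

Orientations are given as a unit quaternion [x, y, z, w].
In Python, from bench import ctrl, cams, ticket gives the robot as it stands.
- The arm moves only by the shell command python3 -m jog 'ROWS'. ROWS is JSON, a list of rows, each a list of 3 entries, a list of its own where there are three numbers: the shift along the tool's x, y, z in mm, then the turn, a rotation vector about the tool's x, y, z in rad, then the opening, from 0 (shut) to 1 (fully open). A call has 1 to 20 rows; each row shifts and turns the commanded pose from where the row before left it, along the tool's axes as they then stand; what a row does not reach is not made up. A row lasts 1/10 s, in which the tool goes at most 50 mm and 8.59 degrees, less where a joint would pass 70% of its speed; a pose out of reach is approached as far as the arm can. A call with a gripper value outside its range is refused whole. The fingers move at their own pace and stop on an object; the grip force is fixed at half the most. Time passes only in rows, so rows that do not move let the fingers close. It gives the time, the measured TCP pose, the force, the opening and the grip force at its end, in the units of the state.
- ctrl.get_state(): the state, without advancing time (a new reading comes with each control period).
- cams.capture(name): name is "scene" or "top" or "wrist"; returns (picture, depth): 400x640x3 uint8, red, green, blue; 400x640 float32, m along the optical axis (not along the pixel's ray), 0 where there is no reading.
- cams.get_calibration(name): a dict with "mtx" (3x3 intrinsics, pixels), "pose" (4x4, takes a point from camera to world coordinates). Camera axes: x right, y down, z forward; pixel columns grow to the right and rows downward; lengths in m; the calibration is good to about 2 mm. A picture is of the moment at which its call begins: read the wrist's pose just before it. get_calibration takes no time and is no camera call; for the wrist camera it gives the pose at the moment of the call.
- ticket.job_done(): hands the job in; it is judged then, once.
Trained networks look in the newest picture that a camera, given by its name, has taken for a name from the list of things; names that differ only in an ending like _2 or _b are one class to them, and where a whole thing is asked for, a point or a joint stands for the part that bears it (a point fixed in the world has none). Each returns a list of dicts, best first, with "confidence" (0 to 1); they miss things now and then, are a little off and sometimes report something else, mostly with a low value. They report only what shows in the picture. A call takes as long as a camera call.
- cams.regions_of(camera, target): "region" (400x640 bool, what is visible of it) and "rect" ([centre column, centre row, width, height] in pixels, round what is visible of it).
- cams.mark_of(camera, target): "at" ([column, row] in pixels: a listed point, or the origin of a listed thing).
The state is a dict: "time_s": time; "joint_positions": joint angles; "qd": joint speeds; "tau": joint torques, N m; "tcp_pos": TCP position; "orientation": TCP orientation; "force": force on the tool from outside, world axes, zero at the start; "torque": the same for the moment, N m; "finger_gap": opening from 0.0 (shut) to 1.0 (fully open); "grasp_force": force on a finger pad.
Only numpy, scipy, OpenCV 4.12 (cv2) and the standard library are available. Lean on these libraries where they do the work, as an engineer would, in place of code of your own. Each camera call takes 0.05 s, during which the arm holds its last target. There are 200 camera calls.

## Task

Start the loaded bench centrifuge with closed fingertips: push its raised lid down by the yellow plate until it is fully shut, then press the white-marked end of the black rocker switch fully down, then press the green button fully in and let it spring back. Do not press the red button, do not lift anything or raise the lid further, and leave the centrifuge and everything around it where they stand.

Things in the scene. Friction and masses are not known exactly. Their poses are not given: they have to be found in the camera images.
- spinner: Cream bench centrifuge, 280 mm deep (its x), 210 mm wide (its y), standing loose on rubber feet, about 2 kg; origin at the centre of its underside, z up, its front (control deck) faces its own -x. The deck's top is 70 mm above the table and takes x -140 to -50 mm; behind it the chamber's rim is 100 mm high and the shut lid's top 112 mm. All three controls sit at x = -95 mm: rocker y = +63, green button y = 0, red button y = -60 mm.
- lid (a joint): Angle of the grey lid about a level hinge at the rear: 0 = fully shut, grows as it opens (max 1.3). It starts well open, tilted up towards the robot side. The hinge is stiff and the lid stays where it is left; pushing it down takes about 1 to 3 N at the yellow plate, and at 0 it meets a hard stop.
- lid_hinge (a point): Point on the lid's hinge axis (parallel to the centrifuge's y), mid-width, 101 mm above the table and at x = +130 mm in the centrifuge's frame. The lid is 180 mm long from here, 206 mm wide. The frame turns with the lid.
- lid_push (a point): Centre of the outer (upper) face of the yellow push plate, 34 x 80 mm, near the lid's free edge: in the lid's frame 153 mm in -x and 15 mm in +z from the hinge point. With the lid shut it lies at x = -23 mm, y = 0, z = 116 mm in the centrifuge's frame.
- rocker (a joint): Angle of the black rocker switch (paddle 56 mm front to back, 36 mm wide, 8 mm thick, pivot across its middle 82 mm above the table): 0 = off, with the white-marked front end raised, 0.5 = on, with that end fully down. It stays where it is left; 1 to 3 N on the marked end tips it.
- rocker_on (a point): Middle of the white mark on the paddle's top, 19 mm in front of the pivot (towards the centrifuge's -x); about 91 mm above the table when off, 81 mm when fully on. This is the end to press.
- start (a joint): Travel of the green spring button (28 mm across): 0 = out, 0.006 m = fully in, which takes about 5 N; it springs back.
- start_top (a point): Centre of the green button's top face, 92 mm above the table when out.
- stop (a joint): Travel of the red spring button (28 mm across), to be left alone: 0 = out, 0.006 m = fully in.
- stop_top (a point): Centre of the red button's top face, 92 mm above the table when out; 60 mm to the right of the green one.
- tube_a: Capped glass-clear sample tube lying on the right of the centrifuge, 95 mm long (its x), 17 mm high, origin at the middle of its underside; leave alone.
- tube_b: Another such tube lying loose on the left of the table, nearer the robot; leave alone.
- tape: Tan roll of tape standing on end in front of the centrifuge, 52 mm across, 45 mm high, origin at the centre of its underside; leave alone.
- carton: White and blue carton on the left of the centrifuge, 85 x 60 mm, 70 mm high, origin at the centre of its underside; leave alone.
- bowl: Blue plastic bowl, 120 mm across, 50 mm high, far to one side, origin at the centre of its underside; leave alone.
- tube_rack: White rack full of green-capped tubes, 120 x 100 mm, 66 mm high, far to the other side, origin at the centre of its underside; leave alone.
- gel: Clear bottle with a white cap, 56 mm across, 130 mm high, on the right of the table, nearer the robot, origin at the centre of its underside; leave alone.

How it is judged:
On the way, in this order (a step that is already met when the one before it is completed fails the run):
1. the lid is pushed fully shut (value of joint lid below 0.04 rad and value of joint rocker below 0.2 rad), for 0.1 s.
2. the rocker is pressed on (value of joint rocker above 0.42 rad and value of joint lid below 0.04 rad), for 0.1 s.
3. the green button is pressed fully in (all of step 2 and value of joint start above 0.0045 m), for 0.05 s.
At the end, for the whole second after the job is handed in: lid shut (under 0.04 rad), rocker on (over 0.42 rad), both buttons out (under 1.5 mm), centrifuge at rest within 30 mm of its start, every bystander within 30 mm of its start (all of step 2 and value of joint each of start, stop below 0.0015 m and distance of each of spinner, tube_a, tube_b, tape, carton, bowl, tube_rack, gel from where it was at the start of the episode below 0.03 m and linear speed of spinner below 0.02 m/s); the robot touches nothing.
It fails at once if the rocker is switched on with the lid open, or the green button pressed before the lid is shut and the rocker on ((value of joint rocker above 0.3 rad and value of joint lid above 0.1 rad) or (value of joint start above 0.003 m and (value of joint lid above 0.1 rad or value of joint rocker below 0.3 rad))).
It fails at once if the red button is pressed (value of joint stop above 0.002 m).
It fails at once if the lid is lifted wider open (value of joint lid above 1.1 rad).
It fails at once if the centrifuge is lifted, tipped or shoved over 30 mm (height (world z) of spinner above 0.012 m or angle between spinner's own z axis and vertical above 0.1 rad or distance of spinner from where it was at the start of the episode above 0.03 m).
It fails at once if a bystander is lifted or moved over 30 mm (distance of any of tube_a, tube_b, tape, carton, bowl, tube_rack, gel from where it was at the start of the episode above 0.03 m).
It also fails if it takes over 48 s, if anything falls off the work surface, if the arm or the gripper's body presses on something with over 40 N, if the wrist force passes 120 N, or if a joint passes its speed limit or range.

## Working session

There is one attempt and no reset: what is moved stays moved. The work goes in short steps, Python scripts to look and compute and a shell command to move; the robot and the scene stay as the last step left them, time stands still between calls to the robot, and variables do not carry over. Pictures are saved under pics/ and viewed, at most 10 in all, crops included, and the job is handed in when it is done.

```bash
mkdir -p pics; cat > h.py <<'E'
import numpy as np, cv2
from bench import ctrl, cams, ticket
from scipy.spatial.transform import Rotation as R
def px2w(cam,u,v,d):
    c=cams.get_calibration(cam);K=np.array(c['mtx']);T=np.array(c['pose'])
    return (T@np.r_[d*(np.linalg.inv(K)@[u,v,1]),1])[:3]
def dep(D,u,v,r=2):
    p=D[max(0,int(v)-r):int(v)+r+1,max(0,int(u)-r):int(u)+r+1];p=p[p>0]
    return np.median(p) if len(p) else 0
def tool(p):  # world displacement of fingertip to p, in tool mm
    s=ctrl.get_state();Q=R.from_quat(s['orientation'])
    tip=np.array(s['tcp_pos'])+Q.apply([0,0,ctrl.tips_ahead])
    return 1000*Q.inv().apply(np.array(p)-tip)
E
python3 - <<'E'
from h import *
s=ctrl.get_state();print(s['time_s'],s['tcp_pos'],s['orientation'],ctrl.tips_ahead,s['force'])
print(R.from_quat(s['orientation']).as_matrix().round(3))
ims=[]
for c in ['scene','top']:
    im,D=cams.capture(c);ims.append(im)
    for n in ['lid_push','lid_hinge','rocker_on','start_top','stop_top','spinner','tape','carton','gel','tube_rack','bowl']:
        for r in cams.mark_of(c,n)[:1]:
            u,v=r['at'];d=dep(D,u,v);print(c,n,round(r['confidence'],2),np.round([u,v]),px2w(c,u,v,d).round(3))
cv2.imwrite('pics/a.png',cv2.cvtColor(ims[0],cv2.COLOR_RGB2BGR));cv2.imwrite('pics/b.png',cv2.cvtColor(ims[1],cv2.COLOR_RGB2BGR))
print(ctrl.get_state()['time_s'])
E
```

```text
0.0 [0.18505926 0.64894684 0.40402523] [ 1.38459490e-01  9.90367897e-01 -6.28385772e-04 -6.19706610e-05] 0.1734 [-0.50891448 -0.35050859  0.51290737]
[[-0.962  0.274 -0.   ]
 [ 0.274  0.962 -0.001]
 [-0.    -0.001 -1.   ]]
scene lid_push 0.82 [296. 184.] [0.604 0.022 0.239]
scene lid_hinge 0.74 [272. 211.] [0.689 0.016 0.121]
scene rocker_on 0.64 [343. 223.] [0.467 0.115 0.091]
scene start_top 0.37 [333. 210.] [0.481 0.054 0.09 ]
scene stop_top 0.61 [335. 197.] [0.456 0.001 0.092]
scene spinner 0.58 [309. 223.] [0.57  0.056 0.056]
scene tape 0.72 [366. 244.] [0.408 0.193 0.043]
scene carton 0.93 [305. 270.] [0.636 0.222 0.043]
scene gel 0.73 [335. 142.] [ 0.331 -0.33   0.021]
scene bowl 0.8 [368. 345.] [0.527 0.501 0.004]
top lid_push 0.79 [310. 156.] [0.609 0.028 0.233]
top lid_hinge 0.76 [319. 146.] [0.659 0.006 0.161]
top rocker_on 0.71 [286. 216.] [0.459 0.108 0.089]
top start_top 0.39 [305. 215.] [0.462 0.051 0.092]
top stop_top 0.64 [325. 218.] [ 0.451 -0.012  0.09 ]
top spinner 0.86 [309. 189.] [0.55  0.039 0.057]
top tape 0.76 [269. 241.] [0.389 0.176 0.001]
top carton 0.9 [266. 171.] [0.608 0.177 0.07 ]
top gel 0.92 [433. 258.] [ 0.325 -0.337  0.09 ]
top tube_rack 0.72 [475. 196.] [ 0.524 -0.493  0.056]
top bowl 0.82 [172. 199.] [0.529 0.504 0.004]
1.2
```

View pics/a.png

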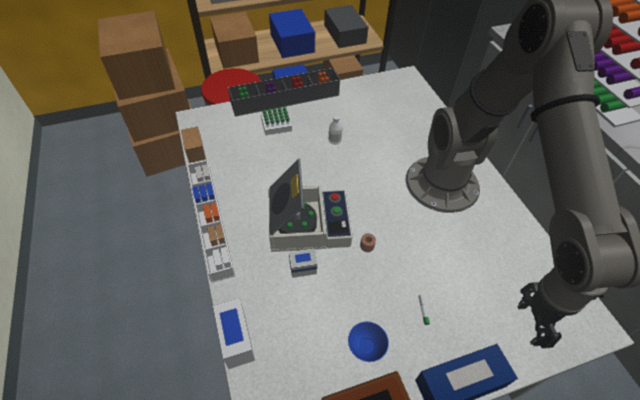

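View pics/b.png

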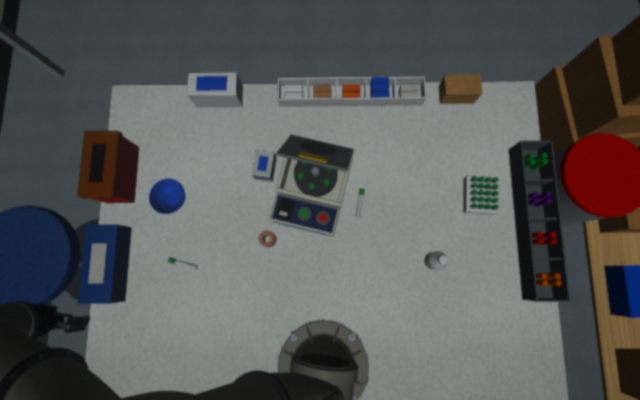

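Both pictures show the centrifuge with its lid open. In the top view the plate is at about (313,157), rocker (284,213), green (304,214) and red (323,218), which agrees with the network marks. I'll move above and behind the plate with the fingers closed.

```bash
python3 -m jog '[[[-31,-27,-9],[0,0,0],0],[[-31,-27,-9],[0,0,0],0],[[-31,-27,-9],[0,0,0],0],[[-31,-27,-9],[0,0,0],0],[[-31,-27,-9],[0,0,0],0],[[-31,-27,-9],[0,0,0],0],[[-31,-27,-9],[0,0,0],0],[[-31,-27,-9],[0,0,0],0],[[-31,-27,-9],[0,0,0],0],[[-31,-27,-9],[0,0,0],0],[[-31,-27,-9],[0,0,0],0],[[-31,-27,-9],[0,0,0],0],[[-31,-27,-9],[0,0,0],0],[[-31,-27,-9],[0,0,0],0],[[-31,-27,0],[0,0,0],0],[[-31,-27,0],[0,0,0],0],[[-31,-27,0],[0,0,0],0],[[0,0,0],[0,0,0],0]]'
python3 - <<'E'
from h import *
s=ctrl.get_state();print(s['time_s'],s['tcp_pos'],s['finger_gap'],s['force'])
print(R.from_quat(s['orientation']).as_matrix().round(3))
print(np.array(cams.get_calibration('wrist')['pose']).round(3))
P={}
for c in ['wrist','top']:
    im,D=cams.capture(c)
    if c=='wrist': cv2.imwrite('pics/c.png',cv2.cvtColor(im,cv2.COLOR_RGB2BGR))
    for n in ['lid_push','lid_hinge','rocker_on','start_top','stop_top']:
        for r in cams.mark_of(c,n)[:1]:
            u,v=r['at'];d=dep(D,u,v);print(c,n,round(r['confidence'],2),np.round([u,v]),px2w(c,u,v,d).round(3))
E
```

```text
time_s: 3.0
tcp_pos: [0.5676, 0.0581, 0.5309]
orientation: [0.142, 0.99, -0.001, 0.001]
force: [-1.0, 1.1, 0.7]
finger_gap: -0.001
grasp_force: 0.0
3.0 [0.56762638 0.05805664 0.53090044] -0.0006649763676167262 [-0.98564313  1.13028288  0.67463948]
[[-0.96   0.281  0.001]
 [ 0.281  0.96  -0.002]
 [-0.002 -0.001 -1.   ]]
[[ 0.28   0.927  0.25   0.505]
 [ 0.96  -0.27  -0.075  0.077]
 [-0.002  0.261 -0.965  0.501]
 [ 0.     0.     0.     1.   ]]
wrist lid_push 0.68 [288. 258.] [0.606 0.025 0.239]
wrist rocker_on 0.68 [347.  63.] [0.465 0.124 0.092]
wrist start_top 0.57 [292.  82.] [0.468 0.062 0.093]
wrist stop_top 0.91 [238.  84.] [0.453 0.005 0.093]
top lid_push 0.74 [309. 154.] [0.456 0.003 0.756]
top lid_hinge 0.91 [319. 146.] [0.661 0.004 0.158]
top stop_top 0.51 [324. 214.] [ 0.462 -0.007  0.093]
```

View pics/c.png

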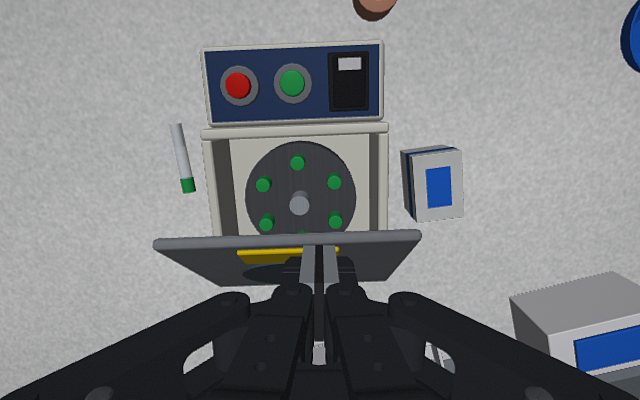

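The wrist view shows red at (238,84), green at (292,83), the rocker mark at (349,63) and the plate at about (285,256). The spacing matches the given sizes. The yaw comes out near -0.25 and the lid angle near 0.95.

```bash
python3 -m jog '[[[-30,-10,0],[0,0,0],0],[[-27,-11,0],[0,0,0],0],[[0,0,30],[0,0,0],0],[[0,0,35],[0,0,0],0],[[0,0,20],[0,0,0],0],[[0,0,15],[0,0,0],0],[[0,0,5],[0,0,0],0],[[0,0,5],[0,0,0],0],[[0,0,5],[0,0,0],0],[[0,0,0],[0,0,0],0]]'
python3 - <<'E'
from h import *
im,D=cams.capture('wrist');cv2.imwrite('pics/d.png',cv2.cvtColor(im,cv2.COLOR_RGB2BGR))
print(tool([.606,.025,.237]))
E
```

```text
time_s: 4.6
tcp_pos: [0.6151, 0.0274, 0.4158]
orientation: [0.138, 0.99, 0.0, 0.0]
force: [-0.2, -0.8, 1.0]
finger_gap: 0.001
grasp_force: 0.0
[ 8.22068562 -4.76704273  5.66320119]
```

View pics/d.png

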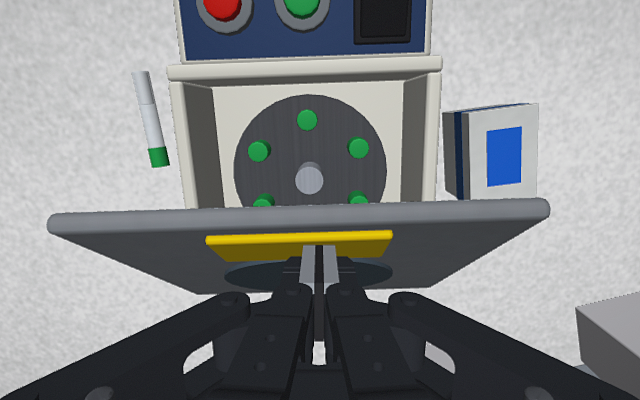

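The tips (about 320,250) stand just behind the yellow plate (205–392, 245), with no contact yet. Next I follow the lid's arc.

```bash
python3 -m jog '[[[0,-4,4],[0,0,0],0],[[3,0,5],[0,0,0],0],[[5,0,5],[0,0,0],0],[[6,0,5],[0,0,0],0],[[7,0,6],[0,0,0],0],[[7,0,7],[0,0,0],0],[[6,0,7],[0,0,0],0],[[5,0,7],[0,0,0],0],[[0,0,0],[0,0,0],0]]'
python3 - <<'E'
from h import *
im,D=cams.capture('wrist');cv2.imwrite('pics/e.png',cv2.cvtColor(im,cv2.COLOR_RGB2BGR))
print(ctrl.get_state()['force'],tool([.606,.025,.237]))
E
```

```text
time_s: 5.55
tcp_pos: [0.5756, 0.0346, 0.3686]
orientation: [0.138, 0.99, -0.0, -0.001]
force: [-0.2, 0.1, 0.4]
finger_gap: -0.001
grasp_force: 0.0
[ 0.30827339 -0.61995909  0.58192215] [-31.42332399  -0.83857914 -41.17499273]
```

View pics/e.png

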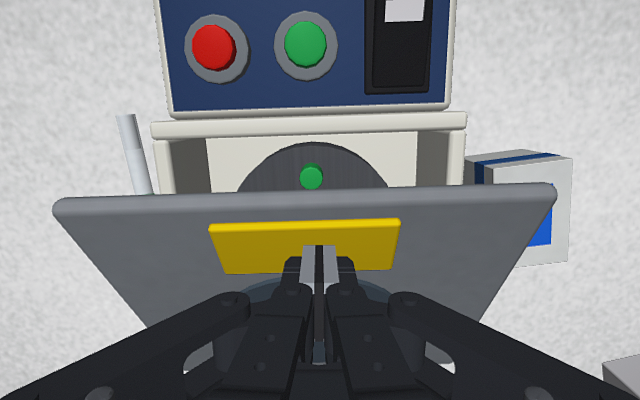

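The lid is following: its plate (210–400, 245) is now seen more face-on, with the tips on it. I continue the arc.

```bash
python3 -m jog '[[[5,0,7],[0,0,0],0],[[5,0,7],[0,0,0],0],[[4,0,7],[0,0,0],0],[[4,0,8],[0,0,0],0],[[4,0,9],[0,0,0],0],[[3,0,8],[0,0,0],0],[[3,0,8],[0,0,0],0],[[2,0,8],[0,0,0],0],[[1,0,7],[0,0,0],0],[[1,0,6],[0,0,0],0],[[0,0,3],[0,0,0],0],[[0,0,0],[0,0,0],0]]'
```

```text
time_s: 6.8
tcp_pos: [0.5457, 0.0429, 0.2913]
orientation: [0.138, 0.99, -0.0, -0.0]
force: [-0.2, 0.1, 0.1]
finger_gap: -0.002
grasp_force: 0.0
```

```bash
python3 -m jog '[[[0,0,2],[0,0,0],0],[[0,0,1],[0,0,0],0],[[0,0,1],[0,0,0],0],[[0,0,0],[0,0,0],0]]'
```

```text
time_s: 7.2
tcp_pos: [0.5459, 0.0428, 0.2891]
orientation: [0.139, 0.99, 0.001, 0.0]
force: [-8.6, -0.3, 26.7]
finger_gap: 0.0
grasp_force: 13.2
```

The lid is on its hard stop (27 N). I lift and look again.

```bash
python3 -m jog '[[[0,0,-20],[0,0,0],0],[[0,0,-35],[0,0,0],0],[[0,0,-35],[0,0,0],0],[[0,0,0],[0,0,0],0]]'
python3 - <<'E'
from h import *
im,D=cams.capture('wrist');cv2.imwrite('pics/f.png',cv2.cvtColor(im,cv2.COLOR_RGB2BGR))
for n in ['lid_push','rocker_on','start_top','stop_top']:
    for r in cams.mark_of('wrist',n)[:1]:
        u,v=r['at'];d=dep(D,u,v);p=px2w('wrist',u,v,d);print(n,round(r['confidence'],2),np.round([u,v]),p.round(3),tool(p).round())
E
```

```text
time_s: 7.6
tcp_pos: [0.5468, 0.0426, 0.382]
orientation: [0.139, 0.99, 0.001, 0.003]
force: [0.2, 0.3, -0.3]
finger_gap: -0.0
grasp_force: 0.0
lid_push 0.61 [315. 193.] [0.536 0.044 0.113] [10. -2. 92.]
rocker_on 0.59 [394.  59.] [0.465 0.119 0.088] [ 98.  51. 116.]
start_top 0.7 [304.  90.] [0.467 0.055 0.088] [ 79. -10. 116.]
stop_top 0.83 [219.  94.] [ 0.454 -0.003  0.089] [ 75. -69. 115.]
```

View pics/f.png

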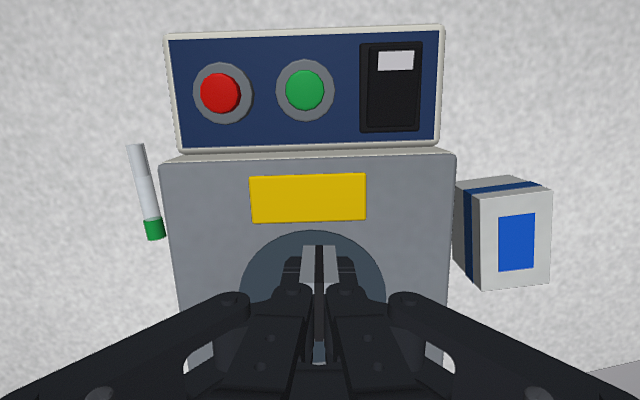

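The lid is shut: the plate at (307,198) measures 0.113 m. The white mark is at (396,60), green at (305,90), red at (220,93). Next is the rocker.

```bash
python3 -m jog '[[[33,17,0],[0,0,0],0],[[33,17,0],[0,0,0],0],[[34,17,20],[0,0,0],0],[[0,0,40],[0,0,0],0],[[0,0,30],[0,0,0],0],[[0,0,15],[0,0,0],0],[[0,0,0],[0,0,0],0]]'
```

```text
time_s: 8.55
tcp_pos: [0.4626, 0.1191, 0.2703]
orientation: [0.138, 0.99, -0.002, -0.002]
force: [0.4, 0.5, 0.3]
finger_gap: -0.002
grasp_force: 0.0
```

```bash
python3 -m jog '[[[0,0,5],[0,0,0],0],[[0,0,5],[0,0,0],0],[[0,0,4],[0,0,0],0],[[0,0,2],[0,0,0],0],[[0,0,0],[0,0,0],0]]'
```

```text
time_s: 9.05
tcp_pos: [0.4635, 0.1195, 0.2567]
orientation: [0.138, 0.99, 0.0, 0.0]
force: [-0.9, -0.3, 1.0]
finger_gap: -0.002
grasp_force: 0.0
```

```bash
python3 -m jog '[[[0,0,1.5],[0,0,0],0],[[0,0,1.5],[0,0,0],0],[[0,0,0],[0,0,0],0]]'
```

```text
time_s: 9.35
tcp_pos: [0.4638, 0.1194, 0.2548]
orientation: [0.139, 0.99, 0.001, 0.0]
force: [-9.7, -1.6, 30.5]
finger_gap: 0.002
grasp_force: 16.2
```

Rocker at its hard stop (30 N). Now lift and move over the green button.

```bash
python3 -m jog '[[[0,0,-10],[0,0,0],0],[[0,0,-30],[0,0,0],0],[[-10,-30,0],[0,0,0],0],[[-10,-31,0],[0,0,0],0],[[0,0,0],[0,0,0],0]]'
python3 - <<'E'
from h import *
im,D=cams.capture('top');im,D=cams.capture('wrist');cv2.imwrite('pics/g.png',cv2.cvtColor(im,cv2.COLOR_RGB2BGR))
print(tool([.467,.055,.092]))
for n in ['rocker_on','start_top']:
    for r in cams.mark_of('wrist',n)[:1]:
        u,v=r['at'];d=dep(D,u,v);p=px2w('wrist',u,v,d);print(n,round(r['confidence'],2),np.round([u,v]),p.round(3),tool(p).round())
E
```

```text
time_s: 9.85
tcp_pos: [0.466, 0.0518, 0.2943]
orientation: [0.141, 0.99, -0.0, 0.0]
force: [0.7, 0.4, -0.5]
finger_gap: -0.003
grasp_force: 0.0
[-0.71864988  0.3531118  28.57841616]
rocker_on 0.74 [440. 202.] [0.466 0.122 0.082] [18. 64. 39.]
start_top 0.91 [322. 247.] [0.456 0.061 0.127] [11.  2. -6.]
```

View pics/g.png

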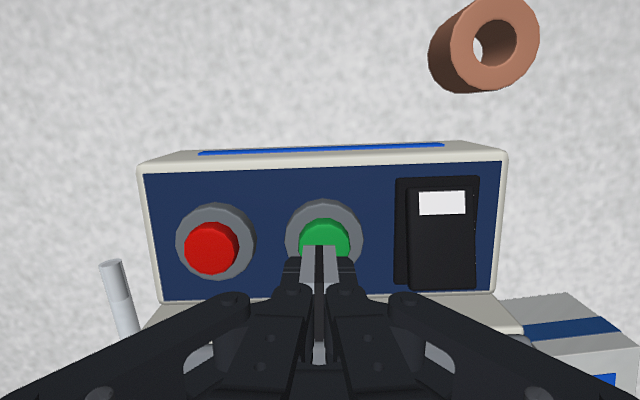

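The rocker is on: its mark at (442,203) measures 0.082 m. The tips are over the green button (325,240), clear of red (211,248). Press.

```bash
python3 -m jog '[[[0,0,15],[0,0,0],0],[[0,0,10],[0,0,0],0],[[0,0,4],[0,0,0],0],[[0,0,3],[0,0,0],0],[[0,0,2],[0,0,0],0],[[0,0,2],[0,0,0],0],[[0,0,0],[0,0,0],0]]'
```

```text
time_s: 10.75
tcp_pos: [0.466, 0.0554, 0.2589]
orientation: [0.139, 0.99, 0.001, -0.0]
force: [-13.3, 2.0, 38.2]
finger_gap: -0.0
grasp_force: 18.7
```

```bash
python3 -m jog '[[[0,0,-15],[0,0,0],0],[[0,0,-40],[0,0,0],0],[[0,0,-45],[0,0,0],0],[[0,0,-45],[0,0,0],0],[[0,0,0],[0,0,0],0],[[0,0,0],[0,0,0],0]]'
python3 - <<'E'
from h import *
im,D=cams.capture('wrist');cv2.imwrite('pics/i.png',cv2.cvtColor(im,cv2.COLOR_RGB2BGR))
for n in ['rocker_on','start_top','stop_top','lid_push']:
    for r in cams.mark_of('wrist',n)[:1]:
        u,v=r['at'];print(n,round(r['confidence'],2),px2w('wrist',u,v,dep(D,u,v)).round(3))
im,D=cams.capture('top')
for n in ['lid_push','spinner','carton','tape']:
    for r in cams.mark_of('top',n)[:1]:
        u,v=r['at'];print(n,round(r['confidence'],2),px2w('top',u,v,dep(D,u,v)).round(3))
E
```

```text
time_s: 11.35
tcp_pos: [0.4661, 0.0552, 0.4037]
orientation: [0.138, 0.99, 0.001, 0.001]
force: [-0.2, -0.9, 0.1]
finger_gap: 0.004
grasp_force: 0.0
rocker_on 0.66 [0.465 0.119 0.081]
start_top 0.71 [0.468 0.054 0.09 ]
stop_top 0.84 [ 0.453 -0.003  0.091]
lid_push 0.67 [0.429 0.013 0.647]
spinner 0.55 [0.431 0.006 0.647]
tape 0.61 [0.337 0.064 0.697]
```

View pics/i.png

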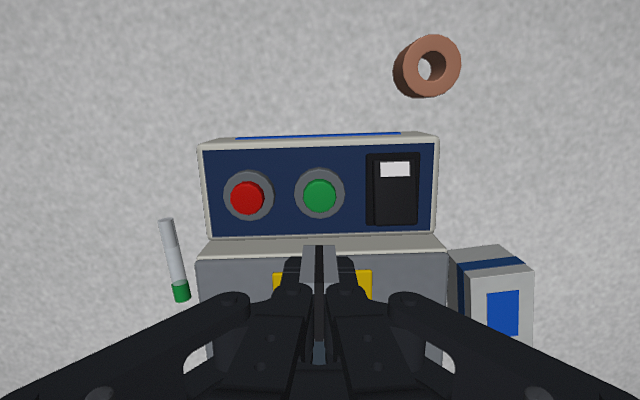

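The lid is shut (plate at about (322,285)), the rocker is on (mark (395,169), 0.081 m), and green is back out (0.090 m). The neighbours look unmoved and nothing is touched, so I hand in.

```bash
python3 -c "from bench import ticket; print(ticket.job_done())"
```

```text
the job is handed in; nothing more can be done
None
```

The job is handed in at about 11.5 s: lid pushed shut, rocker switched on, and green button pressed in and sprung back, with the red button and everything around the centrifuge left alone; the hand-in gave no verdict.

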